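# Open the vise, take out the milled block and turn it over down the ramp

## Robot

A 6-joint arm with a two-finger parallel gripper is mounted at the origin on the work surface; the furniture and walls round the work are solid. World frame = base frame: x ahead of the robot, y to its left, z up, the work surface at z = 0. Lengths are in mm, angles in rad, forces in N, time in s.
With the tool pointing down it reaches from about 275 to 1000 mm from the base axis. Payload 8.4 kg.
Tool frame: the origin (TCP) lies midway between the tips of the shut fingers; the grasp point (between the pads) lies 19 mm behind it; z points along the fingers, y is the direction in which the jaws open and shut (so a half turn about z gives the same grasp; the last joint's range is limited). The gripper opens to 85 mm and grips with 20 to 120 N. Pads are 22 mm wide; open, the fingers measure 114 mm over their backs; the gripper's body (76 mm by 85 mm) begins 54 mm behind the grasp point. The pads swing forward as they close: fully open they stand 13 mm farther back than shut.
Start: joints at [-1.22, 0.353, 1.633, -0, 1.155, -0.002], TCP at [215.953, -586.509, 231.281] pointing down, gripper open.
Joint ranges: [-2.63, 2.63], [-0.92, 2.1], [0.06, 2.66], [-1.3, 4.44], [0, 2.69], [-3.02, 3.02]. Speed limits (rad/s): [2.22, 2.22, 2.79, 3.14, 3.14, 3.14].

## Interface

Orientations are given as [roll, pitch, yaw] about the fixed x, y, z axes, in that order (R = Rz(yaw) Ry(pitch) Rx(roll)).
In Python, from rig import r gives the robot as it stands. The module is installed in compiled form; this text tells all that it offers.
- The arm moves only by the tool drive_tool, never from a script. Its argument "moves" is a list of rows, each a list of 3 entries, a list of its own where there are three numbers: the closure, from 0 (fully open) to 1 (shut), then the shift along the tool's x, y, z in cm, then the turn about the tool's z in degrees. In form: [[claw, [dx, dy, dz], roll], ...]. A call has 1 to 12 rows; each row is the pose to reach, as a shift and turn from the pose measured when the call began, along the tool's axes at that moment; what a row does not reach only later rows make up. A row lasts 1/8 s, in which the tool goes at most 62.5 mm and 10.7 degrees, less where a joint would pass 70% of its speed; a pose out of reach is approached as far as the arm can. A call with a gripper value outside its range is refused whole. The fingers move at their own pace and stop on an object; "grip_force" is the grip in N (left out, the last holds). Time passes only in rows, so rows that repeat a pose let the fingers close. It gives the time, the measured TCP pose, the force and the opening at its end, in the units of the state.
- r.sense(): the state, without advancing time (a new reading comes with each control period).
- r.grab_frame(name): name is "side" or "top" or "wrist"; returns a dict with "color" (400x640x3 uint8, red, green, blue), "fx", "fy", "cx", "cy" (pixels), "pose" (4x4, takes a point from camera to world coordinates); the wrist camera has in their place "hand_eye" (4x4, takes a point from camera to tool coordinates, whose origin is the TCP and whose axes are the flange's). Camera axes: x right, y up, looking along -z (the intrinsics and any distortion apply to the point x, -y, -z); pixel columns grow to the right and rows downward; lengths in mm; the calibration is good to about 2 mm. A picture is of the moment at which its call begins: read the wrist's pose just before it. There is no depth.
- r.sign_off(): hands the job in, once; it reports no verdict.
Trained networks look in the newest picture that a camera, given by its name, has taken for a name from the list of things; names that differ only in an ending like _2 or _b are one class to them, and where a whole thing is asked for, a point or a joint stands for the part that bears it (a point fixed in the world has none). Each returns a list of dicts, best first, with "score" (0 to 1); they miss things now and then, are a little off and sometimes report something else, mostly with a low value. They report only what shows in the picture. A call takes as long as a camera call. They do not tell look-alikes from the thing itself.
- r.outline_of(thing, camera): "mask" (400x640 bool, what is visible of it) and "at" ([column, row] in pixels, amid what is visible of it).
- r.spot_point(thing, camera): "at" ([column, row] in pixels: a listed point, or the origin of a listed thing).
The state is a dict: "clock": time; "qpos": joint angles; "qvel": joint speeds; "joint_efforts": joint torques, N m; "eef_pos": TCP position; "tcp_rot": TCP orientation; "contact_force": force on the tool from outside, world axes, zero at the start; "wrist_torque": the same for the moment, N m; "opening": opening from 0.0 (shut) to 1.0 (fully open).
Only numpy, scipy, OpenCV 4.12 (cv2) and the standard library are available. Lean on these libraries where they do the work, as an engineer would, in place of code of your own. Each camera call takes 0.05 s, during which the arm holds its last target.

## Task

Push the red plate to slide the vise jaw all the way open, then lift the milled block out and set it down bore up on the high deck of the green ramp, its long side along the edge, and let go. Then push it over the edge so that it tumbles freely down the ramp and ends flat in the tray on its other face, bore down. Leave the jaw open and do not disturb the loose things on the bench.

Things in the scene. Friction and masses are not known exactly. Their poses are not given: they have to be found in the camera images.
- nest: The part: bare milled aluminium block, 44 (x) x 70 (y) x 28 (z) mm, 0.33 kg, a round bore in its top face only. Origin at the centre of its underside, z towards the bore face. It starts bore up in the vise, underside 34 mm above the bench on a 30 mm wide strip, nest y along vise x (either way round), its ends between the jaws. Its 70 mm sides are free: grip it across the 44 mm.
- vise: Small vise fixed to the bench, blue base x -72 to 132, y -38 to 38, top z 14 mm, with a dark slideway 44 mm wide, up to z 24. Origin on the bench below the clamped block's centre; +x is the way the jaw opens. Fixed blue jaw at x -60 to -36, 60 mm wide, top z 55. Beside the block (beyond y +-22) nothing stands above z 24 mm.
- vise_jaw (a joint): Travel of the grey sliding jaw along vise +x in m: 0 = closed on the block, 0.045 = fully open at its stop. Slides with about 6 N of friction and stays where it is left. Its face is at vise x 36 mm when closed; a steel lip (z 63 to 70 mm) reaches 5 mm over the block's end, so the block cannot be lifted before the jaw is opened.
- push_plate (a point): On the sliding jaw: mid-width point, 75 mm above the bench, on the inner face (towards the block) of the upright red push plate, which is 8 mm thick, 50 mm wide (vise y), top at z 95 mm. Between it and the jaw is a gap 40 mm long with its floor at z 33 mm: reach in from above and push along vise +x. Moves with the jaw; axes as the vise's.
- ramp: Turnover ramp fixed to the bench, 240 x 96 mm, green sides. Origin on the bench at its centre; +x is the way the part travels: deck, a 50 mm drop at x -55 mm, then a steel slope of 36 degrees from z 50 down to z 6 mm at x +5 mm, then the tray. Pushed slowly (1 to 2 N), the block tips by itself once its middle is past the deck's edge, rolls over and lands bore down.
- deck_edge (a point): Middle of the deck's edge, on its top face: ramp x -55 mm, z 100 mm; axes as the ramp's. The grey deck reaches 60 mm back from here (towards ramp -x) and is open at the edge and at its back. Along its sides stand two yellow guides, 6 mm high, 86 mm apart inside, so that the 70 mm block fits between them.
- tray_floor (a point): Centre of the tray's dark floor at the foot of the slope, 6 mm above the bench: ramp x +61 mm, axes as the ramp's. The tray is 114 mm long (ramp x +5 to +119 mm) and 86 mm wide inside, its sides 44 mm high.
- screwdriver: Bystander: screwdriver, 184 mm long, black and yellow handle, lying on the bench. Origin at its middle, on the bench.
- tape_roll: Bystander: roll of blue tape, 73 mm across, 25 mm high, lying flat. Origin under its centre.
- grease_tin: Bystander: round tin with a blue lid, 54 mm across, 24 mm high. Origin under its centre.
- cylinder_spare: Bystander: small aluminium air cylinder, 157 x 34 x 48 mm, lying on the bench. Origin at its middle, on the bench.
Not all that is in view belongs to the job. Leave any orange look-alike of the nest alone.

How it is judged:
By the outcome, as a careful person would: the job done as asked, in the order asked, and still so for the second after the job is handed in, with the robot touching nothing.
It also fails if it takes over 67 s, if anything falls off the work surface, if the arm or the gripper's body presses on something with over 40 N, if the wrist force passes 120 N, or if a joint passes its speed limit or range.

## Working session

There is one attempt and no reset: what is moved stays moved. The work goes in short steps, Python scripts to look and compute and a tool call to move; the robot and the scene stay as the last step left them, time stands still between calls to the robot, and variables do not carry over. Pictures are saved under pics/ and viewed, and the job is handed in when it is done.

Besides the shell and the picture viewer there is one more tool, called after ">>>" in YAML: its name, and indented under it one key for each argument. drive_tool: Moves the arm, as the interface text tells. Its arguments: {"type":"object","properties":{"moves":{"type":"array"},"grip_force":{"type":"number"}},"required":["moves"]}

```bash
mkdir -p pics
cat > h.py <<'E'
import numpy as np, cv2, json
from rig import r
def cam(name):
    s=r.sense(); f=r.grab_frame(name)
    if 'pose' in f: P=np.array(f['pose'])
    else: P=tool(s)@np.array(f['hand_eye'])
    f['P']=P; return f
def Rm(rpy):
    from scipy.spatial.transform import Rotation as R
    return R.from_euler('xyz',rpy).as_matrix()
def tool(s):
    T=np.eye(4);T[:3,:3]=Rm(s['tcp_rot']);T[:3,3]=s['eef_pos'];return T
def ray(f,px,z):
    u,v=px; d=np.array([(u-f['cx'])/f['fx'],-(v-f['cy'])/f['fy'],-1.])
    if f.get('dist') is not None: pass
    d=f['P'][:3,:3]@d; o=f['P'][:3,3]; return o+d*(z-o[2])/d[2]
def proj(f,p):
    c=np.linalg.inv(f['P'])@np.append(p,1); return [f['cx']+f['fx']*c[0]/-c[2], f['cy']-f['fy']*c[1]/-c[2]]
def save(f,n): cv2.imwrite(f'pics/{n}.png',cv2.cvtColor(f['color'],cv2.COLOR_RGB2BGR))
E
python3 - <<'E'
from h import *
print(r.sense())
for n in ['side','top','wrist']:
    f=cam(n); save(f,n+'0'); print(n,{k:v for k,v in f.items() if k!='color'})
    for t in ['nest','vise','push_plate','ramp','deck_edge','tray_floor','screwdriver','tape_roll','grease_tin','cylinder_spare']:
        print(t,[(np.round(d['at'],1).tolist(),round(d['score'],2)) for d in r.spot_point(t,n)])
E
```

```text
{'clock': 0.0, 'qpos': array([-1.22040300e+00,  3.53673747e-01,  1.63417223e+00,  1.93445429e-05,
        1.15522056e+00, -2.38273647e-03]), 'qvel': array([ 0.00126539,  0.00054166, -0.00078018,  0.00113108,  0.0013393 ,
        0.00050699]), 'joint_efforts': array([-6.74150033e-04, -6.05266142e+01, -3.42068052e+01, -2.12743163e-05,
        9.38176032e-03,  8.10760184e-05]), 'eef_pos': array([ 215.78173889, -586.02819352,  230.52940858]), 'tcp_rot': array([-3.14011882e+00, -2.11982998e-05,  3.52768226e-01]), 'contact_force': array([ 0.23996023, -0.01549495,  0.07930594]), 'wrist_torque': array([-0.02816201,  0.02167283,  0.0203317 ]), 'opening': 1.0005089164335277}
side {'fx': 381.7791148719348, 'fy': 381.7791148719348, 'cx': 317.3846345720413, 'cy': 203.65941647631314, 'pose': array([[-9.28723844e-01,  1.52386191e-01, -3.38009573e-01,
         2.78796298e+02],
       [-3.70307475e-01, -4.26853425e-01,  8.25026380e-01,
         6.64335789e+02],
       [-1.85579164e-02,  8.91389142e-01,  4.52858699e-01,
         4.98586108e+02],
       [ 0.00000000e+00,  0.00000000e+00,  0.00000000e+0
[... 2293 characters left out ...]
43703275e-04, -2.15651806e-04,
        -2.66736097e-01],
       [-2.47919576e-04,  2.88232231e-01, -9.57560504e-01,
        -1.42817699e+02],
       [ 0.00000000e+00,  0.00000000e+00,  0.00000000e+00,
         1.00000000e+00]]), 'P': array([[ 3.45451660e-01,  8.98635018e-01,  2.70403875e-01,
         2.84293846e+02],
       [-9.38436513e-01,  3.30723820e-01,  9.97931161e-02,
        -5.61057158e+02],
       [ 2.48586129e-04, -2.88230567e-01,  9.57561005e-01,
         3.74097018e+02],
       [ 0.00000000e+00,  0.00000000e+00,  0.00000000e+00,
         1.00000000e+00]])}
nest []
vise []
push_plate []
ramp []
deck_edge []
tray_floor []
screwdriver []
tape_roll []
grease_tin []
cylinder_spare []
```

View pics/top0.png

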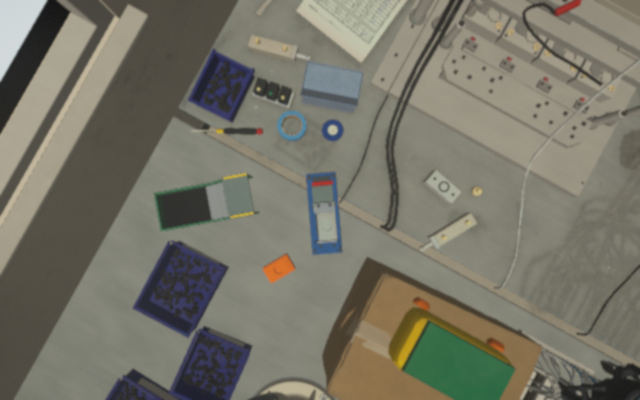

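View pics/side0.png

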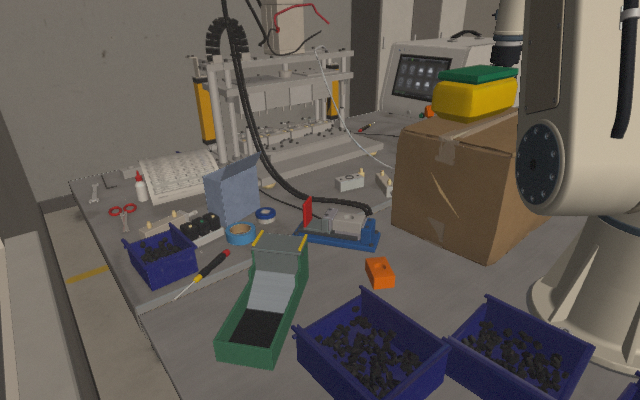

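Run:
```python
import cv2
a=cv2.imread('pics/top0.png')[90:300,150:430]
cv2.imwrite('pics/topc.png',cv2.resize(a,None,fx=2.85,fy=2.85,interpolation=cv2.INTER_CUBIC))
a=cv2.imread('pics/side0.png')[150:370,190:450]
cv2.imwrite('pics/sidec.png',cv2.resize(a,None,fx=2.7,fy=2.7,interpolation=cv2.INTER_CUBIC))
```

```text
(no output)
```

View pics/topc.png

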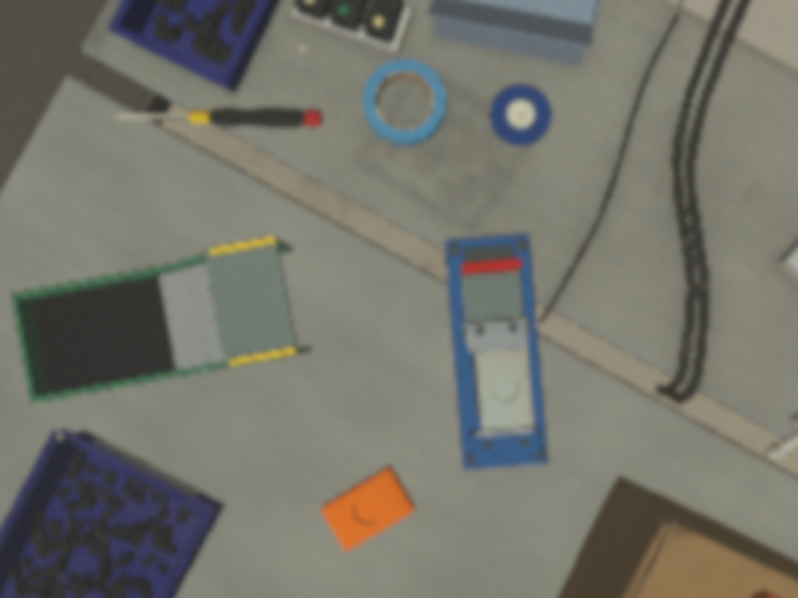

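View pics/sidec.png

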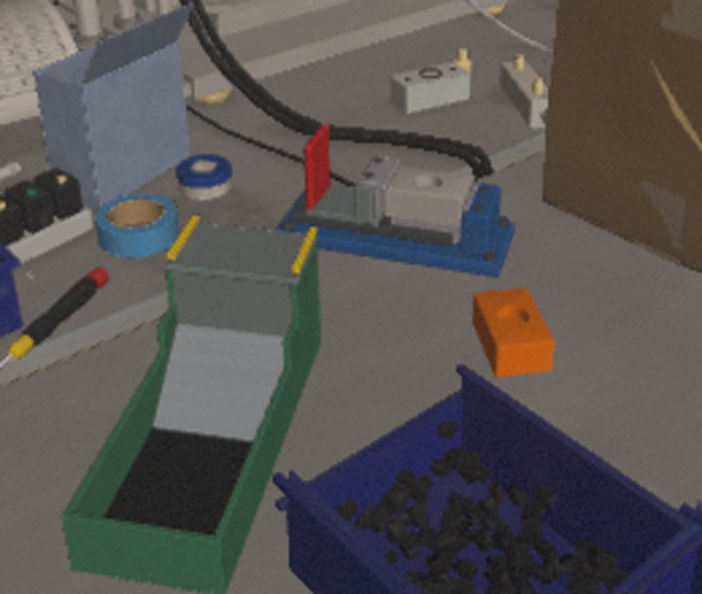

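Run:
```python
from h import *
f=cam('top')
for n,px,z in [('nesttop',(326.3,225.9),62),('nest origin',(326.3,225.9),34),('plate',(320.1,182.3),75),('vise',(325,222.8),0),('deck_edge',(221.7,198.4),100),('tray',(190.4,205.5),6),('ramp',(212.3,203),0)]:
    print(n,np.round(ray(f,px,z),1))
hsv=cv2.cvtColor(f['color'],cv2.COLOR_RGB2HSV)
m=cv2.inRange(hsv,(100,120,60),(118,255,255)); m[:165]=0;m[260:]=0;m[:,:300]=0;m[:,350:]=0
p=np.column_stack(np.nonzero(m)[::-1]).astype(float)
w=np.array([ray(f,q,14)[:2] for q in p],np.float32)
print('base',len(w),cv2.minAreaRect(w)); print(np.round(cv2.boxPoints(cv2.minAreaRect(w)),1))
m=cv2.inRange(hsv,(0,150,80),(8,255,255))|cv2.inRange(hsv,(172,150,80),(180,255,255)); m[:165]=0;m[260:]=0;m[:,:300]=0;m[:,350:]=0
p=np.column_stack(np.nonzero(m)[::-1]).astype(float)
w=np.array([ray(f,q,95)[:2] for q in p],np.float32);print('red',len(w),cv2.minAreaRect(w))
m=cv2.inRange(hsv,(20,150,80),(35,255,255)); m[:165]=0;m[260:]=0;m[:,:200]=0;m[:,270:]=0
n,l,st,c=cv2.connectedComponentsWithStats(m)
for i in range(1,n):
    if st[i][4]>5: print('yellow',st[i],np.round(ray(f,c[i],106),1))
# side camera triangulation check
g=cam('side')
for n,px,z in [('plate',(308,206.9),75),('deck',(273.7,248.6),100),('tray',(257.8,332.2),6),('nest',(349.5,225.9),34)]:
    print(n,np.round(ray(g,px,z),1))
```

```text
nesttop [510.2 -93.3  62. ]
nest origin [509.  -94.4  34. ]
plate [614.8 -80.1  75. ]
vise [515.5 -92.6   0. ]
deck_edge [580.3 148.8 100. ]
tray [566.3 246.9   6. ]
ramp [571.6 193.    0. ]
base 506 ((541.2877807617188, -89.3165054321289), (197.0148468017578, 69.4311294555664), 3.7547523975372314)
[[ 440.7  -61.1]
 [ 445.3 -130.4]
 [ 641.9 -117.5]
 [ 637.3  -48.2]]
red 61 ((612.3616333007812, -83.9576644897461), (7.5647382736206055, 42.268245697021484), 3.6894378662109375)
yellow [225 174  21   5  26] [631.9 115.8 106. ]
yellow [232 213  21   4  25] [542.3 101.1 106. ]
plate [609.9 -83.7  75. ]
deck [584.6 139.  100. ]
tray [562.3 254.9   6. ]
nest [509.1 -98.4  34. ]
```

Run:
```python
from h import *
f=cam('top');g=cam('side')
for px in [(428,320),(517,365),(405,360),(376,262),(535,345)]:
    for z in (100,150,200,250,300):
        w=ray(f,px,z); print(px,np.round(w),np.round(proj(g,w)))
print(proj(f,[216,-586,231]),proj(g,[216,-586,231]))
```

```text
(428, 320) [ 289. -323.  100.] [456. 178.]
(428, 320) [ 303. -310.  150.] [453. 161.]
(428, 320) [ 316. -296.  200.] [450. 143.]
(428, 320) [ 329. -282.  250.] [447. 124.]
(428, 320) [ 343. -269.  300.] [443. 104.]
(517, 365) [ 180. -528.  100.] [500. 157.]
(517, 365) [ 199. -504.  150.] [496. 142.]
(517, 365) [ 218. -480.  200.] [492. 127.]
(517, 365) [ 237. -456.  250.] [488. 110.]
(517, 365) [ 256. -432.  300.] [484.  92.]
(405, 360) [ 199. -268.  100.] [494. 191.]
(405, 360) [ 217. -257.  150.] [490. 173.]
(405, 360) [ 234. -246.  200.] [486. 153.]
(405, 360) [ 252. -235.  250.] [481. 132.]
(405, 360) [ 270. -224.  300.] [476. 110.]
(376, 262) [ 426. -205.  100.] [395. 188.]
(376, 262) [ 432. -198.  150.] [393. 170.]
(376, 262) [ 439. -190.  200.] [391. 151.]
(376, 262) [ 445. -182.  250.] [389. 131.]
(376, 262) [ 452. -175.  300.] [387. 109.]
(535, 345) [ 226. -571.  100.] [484. 151.]
(535, 345) [ 242. -545.  150.] [480. 137.]
(535, 345) [ 259. -519.  200.] [477. 122.]
(535, 345) [ 275. -493.  250.] [474. 106.]
(535, 345) [ 292. -467.  300.] [470.  89.]
[np.float64(576.519041187735), np.float64(370.36643511832403)] [np.float64(494.9596403998163), np.float64(107.29040369170927)]
```

View pics/wrist0.png

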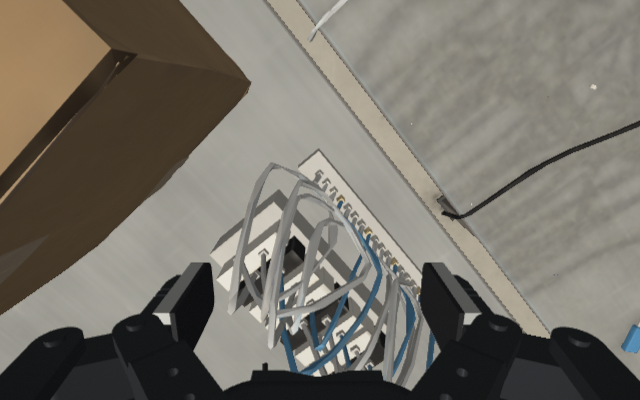

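```bash
cat >> h.py <<'E'
def plan(*targets):
    s=r.sense(); T=tool(s); y0=s['tcp_rot'][2]
    print('now',np.round(s['eef_pos'],1),'rot',np.round(np.degrees(s['tcp_rot']),2),'F',np.round(s['contact_force'],1),'t',round(s['clock'],2),'open',round(s['opening'],3))
    for t in targets:
        d=T[:3,:3].T@(np.array(t[:3])-T[:3,3]); dy=-(t[3]-np.degrees(y0)) if len(t)>3 else 0
        print(t,'->',np.round(d/10,2).tolist(),'turn',round(dy,1),'dist',round(np.linalg.norm(d)))
E
python3 -c "
from h import *
plan((216,-586,340),(480,-450,340,10),(545,-93,320,3.75),(545,-93,240,3.75))"
```

```text
now [ 215.9 -586.5  231.3] rot [-180.     -0.     20.21] F [-0.4  0.5  1.2] t 1.85 open 0.998
(216, -586, 340) -> [0.02, -0.05, -10.87] turn 0 dist 109
(480, -450, 340, 10) -> [29.5, -3.69, -10.87] turn 10.2 dist 317
(545, -93, 320, 3.75) -> [47.93, -34.94, -8.87] turn 16.5 dist 600
(545, -93, 240, 3.75) -> [47.93, -34.94, -0.87] turn 16.5 dist 593
```

>>> drive_tool:
  moves:
    - [0, [0, 0, -5.5], 0]
    - [0, [0, 0, -11], 0]
    - [0, [0, 0, -11], 0]
    - [0, [6, -0.7, -11], 2]
    - [0, [12, -1.5, -11], 4]
    - [0, [18, -2.2, -11], 6]
    - [0, [24, -3, -11], 8]
    - [0, [29.5, -3.7, -11], 10]
    - [0, [29.5, -3.7, -11], 10]

```text
clock: 2.98
eef_pos: [482.8, -447.5, 339.9]
tcp_rot: [-3.14, 0.0, 0.182]
contact_force: [-1.4, 0.3, -0.7]
opening: 1.001
```

```bash
python3 -c "
from h import *
plan((545,-93,320,3.75),(545,-93,240,3.75))"
```

```text
now [ 482.8 -447.5  339.9] rot [-1.7991e+02  1.0000e-02  1.0440e+01] F [-1.4  0.3 -0.7] t 2.98 open 1.001
(545, -93, 320, 3.75) -> [12.54, -33.73, 2.04] turn 6.7 dist 360
(545, -93, 240, 3.75) -> [12.54, -33.72, 10.04] turn 6.7 dist 373
```

>>> drive_tool:
  moves:
    - [0, [2, -5.6, 0.3], 1]
    - [0, [4, -11.2, 0.6], 2]
    - [0, [6, -16.8, 1], 3.5]
    - [0, [8, -22.4, 1.3], 4.5]
    - [0, [10.3, -28, 1.7], 5.5]
    - [0, [12.5, -33.7, 2], 6.7]
    - [0.5, [12.5, -33.7, 7], 6.7]
    - [1, [12.5, -33.7, 10], 6.7]
    - [1, [12.5, -33.7, 10], 6.7]

```text
clock: 4.1
eef_pos: [542.4, -93.5, 237.9]
tcp_rot: [-3.139, 0.006, 0.065]
contact_force: [0.4, -0.4, 0.4]
opening: 0.374
```

Run:
```python
from h import *
plan()
f=cam('wrist'); save(f,'w1')
for t,z in [('nest',34),('vise',0),('push_plate',75)]:
    for d in r.spot_point(t,'wrist'): print(t,d['at'],round(d['score'],2),np.round(ray(f,d['at'],z),1))
# overlay prior
y=np.radians(3.75)
def V(x,yy,z): return np.array([511.4+x*np.cos(y)-yy*np.sin(y),-91.3+x*np.sin(y)+yy*np.cos(y),z])
im=cv2.cvtColor(f['color'],cv2.COLOR_RGB2BGR)
def poly(P,c):
    cv2.polylines(im,[np.int32([proj(f,V(*p)) for p in P])],True,c,1)
poly([(-72,-38,14),(132,-38,14),(132,38,14),(-72,38,14)],(0,255,255))
poly([(-35,-22,62),(35,-22,62),(35,22,62),(-35,22,62)],(0,255,0))
poly([(100,-25,95),(108,-25,95),(108,25,95),(100,25,95)],(255,0,255))
cv2.imwrite('pics/w1o.png',im)
```

```text
now [542.4 -93.5 237.9] rot [-179.85    0.32    3.74] F [ 0.4 -0.4  0.4] t 4.1 open 0.374
nest [209.1, 271.4] 0.89 [422.9  16.9  34. ]
nest [315.7, 200.7] 0.87 [511. -94.  34.]
vise [315.6, 192.7] 0.8 [510.  -93.8   0. ]
push_plate [311.0, 103.0] 0.61 [608.  -84.1  75. ]
```

View pics/w1o.png

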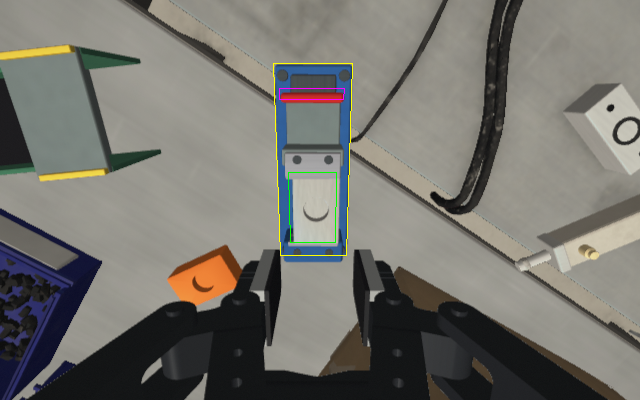

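Run:
```python
import cv2
a=cv2.imread('pics/w1o.png')[55:270,240:390]
cv2.imwrite('pics/w1c.png',cv2.resize(a,None,fx=2.75,fy=2.75,interpolation=cv2.INTER_NEAREST))
```

```text
(no output)
```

View pics/w1c.png

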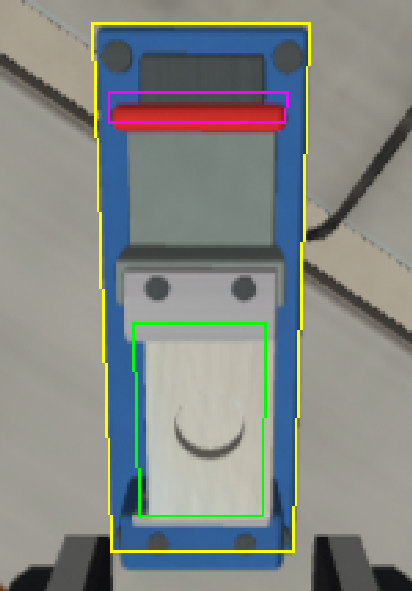

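Run:
```python
from h import *
f=cam('wrist')
c=lambda x,y:(240+x/2.75,55+y/2.75)
for n,p,z in [('blk L top',(145,345),62),('blk R top',(272,345),62),('blk L bot',(148,515),62),('blk R bot',(271,515),62),('bot end',(210,518),62),('bore',(209,425),62),('lip edge',(200,338),70),('plate inner top',(199,131),95),('plate inner bot',(199,133),75),('plate outer top',(199,104),95),('plate L',(112,118),95),('plate R',(287,118),95),('gap floor near jaw',(200,248),33)]:
    print(n,np.round(ray(f,c(*p),z),1))
```

```text
blk L top [541.  -71.6  62. ]
blk R top [ 543.8 -114.7   62. ]
blk L bot [478.6 -75.5  62. ]
blk R bot [ 481.4 -119.5   62. ]
bot end [478.8 -97.8  62. ]
bore [513.8 -95.2  62. ]
lip edge [546.5 -90.1  70. ]
plate inner top [612.8 -86.   95. ]
plate inner bot [611.9 -85.8  75. ]
plate outer top [620.2 -85.6  95. ]
plate L [614.8 -61.   95. ]
plate R [ 618.  -110.9   95. ]
gap floor near jaw [571.2 -88.2  33. ]
```

```bash
python3 -c "
from h import *
plan((591,-87.5,130,3.7),(591,-87.5,52,3.7),(645,-84,52,3.7),(652,-83.5,52,3.7))"
```

```text
now [545.4 -93.8 241.9] rot [-1.7994e+02 -1.2000e-01  3.7100e+00] F [0.  0.4 0. ] t 4.35 open 0.001
(591, -87.5, 130, 3.7) -> [4.57, -0.33, 11.2] turn 0.0 dist 121
(591, -87.5, 52, 3.7) -> [4.55, -0.32, 19.0] turn 0.0 dist 195
(645, -84, 52, 3.7) -> [9.96, -0.32, 19.01] turn 0.0 dist 215
(652, -83.5, 52, 3.7) -> [10.67, -0.32, 19.01] turn 0.0 dist 218
```

Run:
```python
from h import *
f=cam('wrist'); save(f,'w2')
im=cv2.cvtColor(f['color'],cv2.COLOR_RGB2BGR)
y=np.radians(3.7)
def V(x,yy,z,o=(510,-92.5)): return np.array([o[0]+x*np.cos(y)-yy*np.sin(y),o[1]+x*np.sin(y)+yy*np.cos(y),z])
def poly(P,c):
    cv2.polylines(im,[np.int32([np.array(proj(f,V(*p)))*3 -[720,150] for p in P])],True,c,1)
im=cv2.resize(im,None,fx=3,fy=3,interpolation=cv2.INTER_CUBIC)[150:150+600,720:720+480].copy()
poly([(-72,-38,14),(132,-38,14),(132,38,14),(-72,38,14)],(0,255,255))
poly([(-35,-22,62),(35,-22,62),(35,22,62),(-35,22,62)],(0,255,0))
poly([(100,-25,95),(108,-25,95),(108,25,95),(100,25,95)],(255,0,255))
poly([(60,-25,33),(100,-25,33),(100,25,33),(60,25,33)],(255,255,0))
cv2.imwrite('pics/w2o.png',im)
for t,z in [('nest',34),('vise',0),('push_plate',75)]:
    for d in r.spot_point(t,'wrist'): print(t,d['at'],round(d['score'],2),np.round(ray(f,d['at'],z),1))
```

```text
nest [209.1, 272.6] 0.65 [424.4  17.4  34. ]
nest [314.9, 205.4] 0.58 [509.3 -94.1  34. ]
vise [314.4, 195.5] 0.89 [510.4 -93.3   0. ]
vise [312.8, 105.8] 0.28 [608.  -85.5   0. ]
push_plate [310.0, 108.1] 0.89 [607.9 -83.9  75. ]
```

View pics/w2o.png

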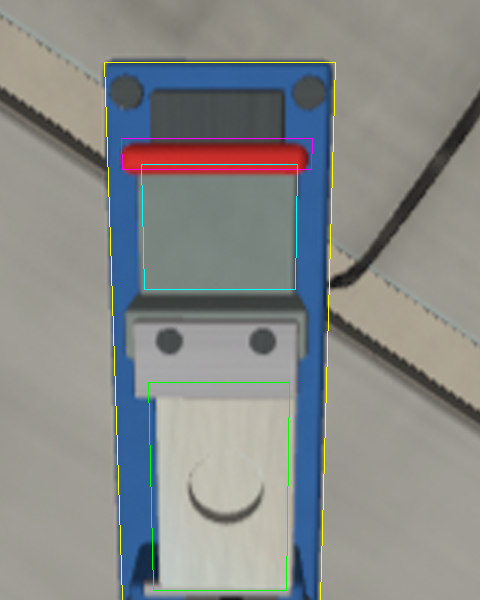

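>>> drive_tool:
  moves:
    - [1, [2.2, -0.2, 5], 0]
    - [1, [4.3, -0.3, 11], 0]
    - [1, [4.3, -0.3, 15], 0]
    - [1, [4.3, -0.3, 19], 0]
    - [1, [4.3, -0.3, 19], 0]
    - [1, [5, -0.3, 19], 0]
    - [1, [5.6, -0.3, 19], 0]
    - [1, [6.4, -0.3, 19], 0]
    - [1, [7.2, -0.3, 19], 0]

```text
clock: 5.68
eef_pos: [616.6, -85.7, 52.8]
tcp_rot: [-3.14, -0.0, 0.065]
contact_force: [-6.9, -1.6, 0.6]
opening: -0.002
```

>>> drive_tool:
  moves:
    - [1, [0.8, 0, 0], 0]
    - [1, [1.6, 0, 0], 0]
    - [1, [2.2, 0, 0], 0]
    - [1, [2.5, 0, 0], 0]
    - [1, [2.5, 0, 0], 0]

```text
clock: 6.3
eef_pos: [641.1, -84.0, 54.2]
tcp_rot: [-3.14, 0.001, 0.065]
contact_force: [-5.6, 0.2, -1.0]
opening: -0.001
```

>>> drive_tool:
  moves:
    - [1, [0.3, 0, 0], 0]
    - [1, [0.5, 0, 0], 0]
    - [1, [0.5, 0, 0], 0]

```text
clock: 6.68
eef_pos: [640.9, -83.9, 54.2]
tcp_rot: [-3.14, 0.012, 0.065]
contact_force: [-19.4, -3.1, 2.0]
opening: -0.001
```

```bash
python3 -c "
from h import *
plan((620,-85.5,54,3.7),(620,-85.5,180,3.7),(545,-92,230,3.7))"
```

```text
now [640.9 -83.9  54.2] rot [-179.88    0.66    3.74] F [-19.4  -3.1   2. ] t 6.67 open -0.001
(620, -85.5, 54, 3.7) -> [-2.1, 0.02, 0.05] turn 0.0 dist 21
(620, -85.5, 180, 3.7) -> [-2.24, -0.01, -12.55] turn 0.0 dist 128
(545, -92, 230, 3.7) -> [-9.83, 0.14, -17.47] turn 0.0 dist 200
```

>>> drive_tool:
  moves:
    - [1, [-0.8, 0, 0], 0]
    - [1, [-1.5, 0, -0.1], 0]
    - [1, [-1.6, 0, -5], 0]
    - [1, [-1.7, 0, -11], 0]
    - [0.5, [-5, 0.1, -15], 0]
    - [0, [-9.8, 0.1, -17.5], 0]
    - [0, [-9.8, 0.1, -17.5], 0]
    - [0, [-9.8, 0.1, -17.5], 0]
    - [0, [-9.8, 0.1, -17.5], 0]

```text
clock: 7.8
eef_pos: [546.0, -91.4, 229.9]
tcp_rot: [-3.139, 0.012, 0.066]
contact_force: [-0.7, 0.2, -0.6]
opening: 1.002
```

Run:
```python
from h import *
f=cam('wrist'); plan(); f=cam('wrist'); save(f,'w3')
im=cv2.cvtColor(f['color'],cv2.COLOR_RGB2BGR)
y=np.radians(3.7)
def V(x,yy,z,o=(509.5,-94.5)): return np.array([o[0]+x*np.cos(y)-yy*np.sin(y),o[1]+x*np.sin(y)+yy*np.cos(y),z])
def poly(P,c):
    cv2.polylines(im,[np.int32([np.array(proj(f,V(*p)))*3 -[720,150] for p in P])],True,c,1)
im=cv2.resize(im,None,fx=3,fy=3,interpolation=cv2.INTER_CUBIC)[150:150+600,720:720+480].copy()
poly([(-35,-22,62),(35,-22,62),(35,22,62),(-35,22,62)],(0,255,0))
poly([(144,-27,95),(152,-27,95),(152,23,95),(144,23,95)],(255,0,255))
cv2.imwrite('pics/w3o.png',im)
for t,z in [('nest',34),('vise',0),('push_plate',75)]:
    for d in r.spot_point(t,'wrist'): print(t,d['at'],round(d['score'],2),np.round(ray(f,d['at'],z),1))
```

```text
now [545.9 -91.4 229.6] rot [-179.87    0.69    3.76] F [-1.2 -0.   0.4] t 7.85 open 1.003
nest [206.9, 278.7] 0.65 [420.3  19.1  34. ]
nest [319.8, 207.9] 0.6 [508.3 -96.6  34. ]
push_plate [311.8, 45.1] 0.75 [653.7 -80.2  75. ]
```

View pics/w3o.png

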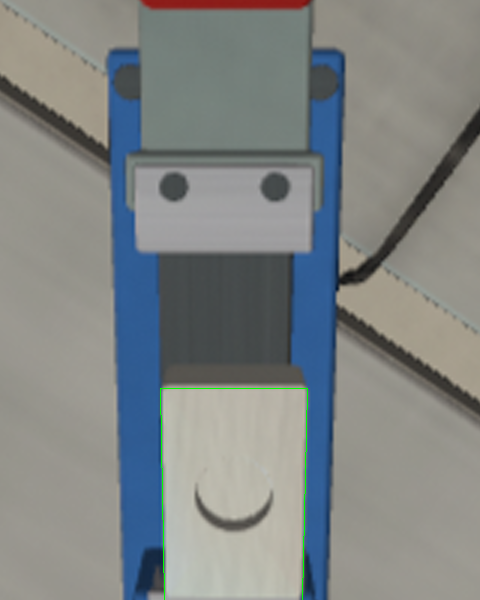

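```bash
python3 -c "
from h import *
plan((509.5,-94.5,120,3.7),(509.5,-94.5,31,3.7))"
```

```text
now [545.4 -91.5 229.7] rot [-179.87    0.72    3.75] F [-0.1 -0.1  0.9] t 8.05 open 1.001
(509.5, -94.5, 120, 3.7) -> [-3.47, 0.09, 11.01] turn 0.0 dist 115
(509.5, -94.5, 31, 3.7) -> [-3.35, 0.11, 19.91] turn 0.0 dist 202
```

>>> drive_tool:
  moves:
    - [0, [-1.8, 0.1, 5.5], 0]
    - [0, [-3.5, 0.1, 11], 0]
    - [0, [-3.5, 0.1, 11], 0]
    - [0, [-3.4, 0.1, 15], 0]
    - [0, [-3.4, 0.1, 18], 0]
    - [0, [-3.4, 0.1, 19.9], 0]
    - [0, [-3.4, 0.1, 19.9], 0]
    - [0, [-3.4, 0.1, 19.9], 0]

```text
clock: 9.05
eef_pos: [511.0, -94.6, 32.8]
tcp_rot: [-3.14, 0.01, 0.065]
contact_force: [0.6, -0.1, -0.5]
opening: 1.001
```

```bash
python3 -c "
from h import *
f=cam('wrist'); plan((509.5,-94.5,31,3.7)); save(f,'w4')"
```

```text
now [510.8 -94.6  32.8] rot [-179.91    0.56    3.76] F [-0.3 -0.1  1. ] t 9.1 open 1.0
(509.5, -94.5, 31, 3.7) -> [-0.13, -0.02, 0.18] turn 0.1 dist 2
```

View pics/w4.png

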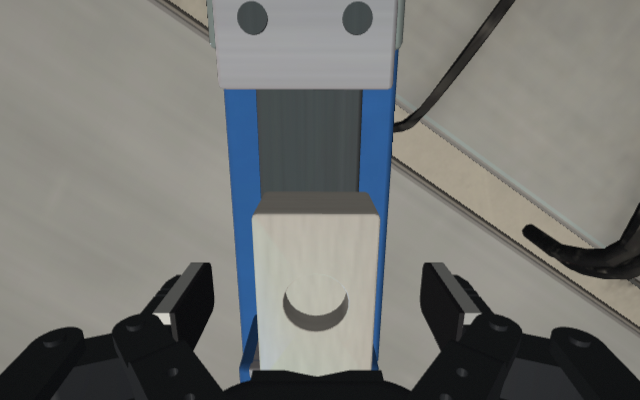

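>>> drive_tool:
  moves:
    - [0.4, [-0.1, 0, 0.2], 0]
    - [1, [-0.1, 0, 0.2], 0]
    - [1, [-0.1, 0, 0.2], 0]
    - [1, [-0.1, 0, 0.2], 0]
    - [1, [-0.1, 0, 0.2], 0]
  grip_force: 60

```text
clock: 9.72
eef_pos: [510.1, -94.7, 31.5]
tcp_rot: [-3.14, 0.009, 0.065]
contact_force: [-1.2, 1.1, 8.2]
opening: 0.505
```

```bash
python3 -c "
from h import *
f=cam('wrist'); plan(); save(f,'w5'); f=cam('side'); save(f,'s5')
a=cv2.imread('pics/s5.png')[150:300,250:450];cv2.imwrite('pics/s5c.png',cv2.resize(a,None,fx=3.5,fy=3.5,interpolation=2))"
```

```text
now [510.1 -94.7  31.5] rot [-179.92    0.53    3.75] F [-2.   1.2  7.8] t 9.78 open 0.505
```

View pics/w5.png

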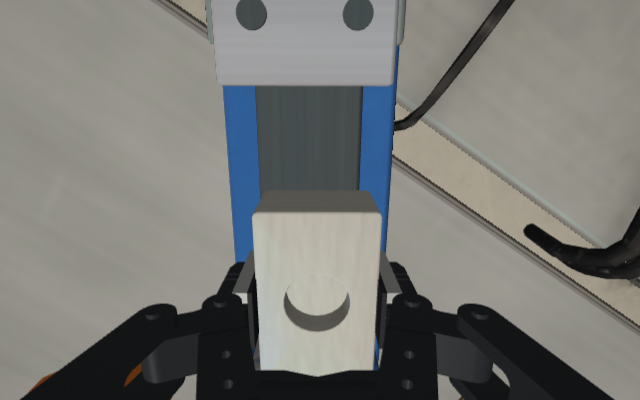

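View pics/s5c.png

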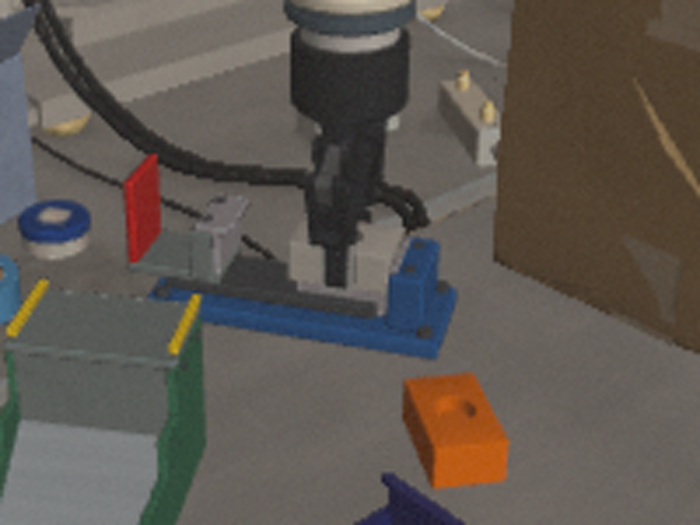

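>>> drive_tool:
  moves:
    - [1, [0, 0, -1], 0]
    - [1, [0, 0, -3], 0]
    - [1, [0, 0, -7], 0]
    - [1, [0, 0, -12], 0]
    - [1, [0, 0, -17], 0]
    - [1, [0, 0, -20], 0]
    - [1, [0, 0, -20], 0]
    - [1, [0, 0, -20], 0]

```text
clock: 10.82
eef_pos: [511.0, -94.7, 230.3]
tcp_rot: [-3.14, 0.011, 0.065]
contact_force: [-1.7, -0.3, -2.0]
opening: 0.505
```

```bash
python3 -c "
from h import *
f=cam('wrist');plan((585,80,260,9)); save(f,'w6'); f=cam('side'); save(f,'s6')
a=cv2.imread('pics/s6.png')[120:330,200:450];cv2.imwrite('pics/s6c.png',cv2.resize(a,None,fx=2.8,fy=2.8,interpolation=2))"
```

```text
now [510.8 -94.7 229.9] rot [-179.88    0.68    3.75] F [-0.5  0.6 -2.1] t 10.88 open 0.501
(585, 80, 260, 9) -> [8.51, -16.95, -3.08] turn -5.3 dist 192
```

View pics/s6c.png

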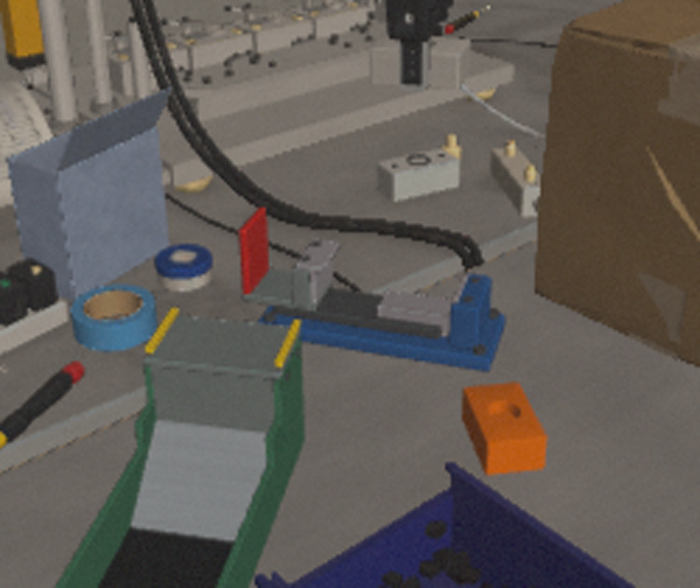

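View pics/w6.png

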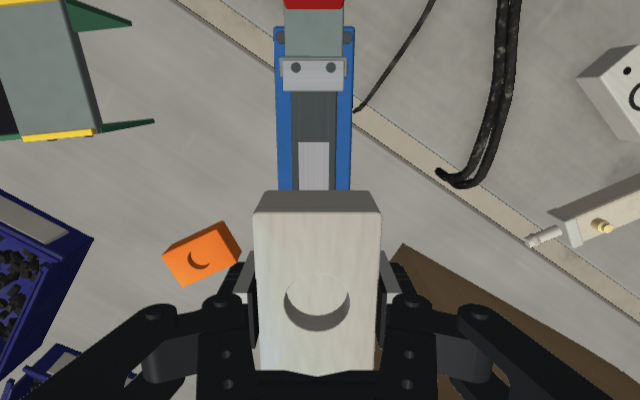

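>>> drive_tool:
  moves:
    - [1, [1, -4, -1], -1]
    - [1, [2, -8, -2], -2]
    - [1, [2.5, -12, -2], -4]
    - [1, [3.5, -15.2, -2], -5.5]
    - [1, [3.5, -15.2, -2], -5.5]
    - [1, [3.5, -15.2, -2], -5.5]
    - [1, [3.5, -15.2, -2], -5.5]

```text
clock: 11.8
eef_pos: [535.7, 58.4, 249.1]
tcp_rot: [-3.138, 0.013, 0.16]
contact_force: [0.5, 0.0, -2.4]
opening: 0.508
```

```bash
cat > ro.py <<'E'
from h import *
import sys
ox,oy,yaw,name=float(sys.argv[1]),float(sys.argv[2]),float(sys.argv[3]),sys.argv[4]
f=cam(sys.argv[5] if len(sys.argv)>5 else 'wrist');plan(); save(f,name)
im=cv2.cvtColor(f['color'],cv2.COLOR_RGB2BGR)
y=np.radians(yaw)
def V(x,yy,z): return np.array([ox+x*np.cos(y)-yy*np.sin(y),oy+x*np.sin(y)+yy*np.cos(y),z])  # origin = deck edge
def poly(P,c):
    cv2.polylines(im,[np.int32([np.array(proj(f,V(*p))) for p in P])],True,c,1,cv2.LINE_AA)
poly([(0,-43,100),(0,43,100),(-60,43,100),(-60,-43,100)],(0,255,0))
poly([(0,-43,106),(-60,-43,106)],(255,0,255));poly([(0,43,106),(-60,43,106)],(255,0,255))
poly([(60,-43,6),(60,43,6),(174,43,6),(174,-43,6)],(0,255,255))
poly([(0,-43,50),(0,43,50)],(255,255,0))
cv2.imwrite(f'pics/{name}o.png',im)
for t,z in [('deck_edge',100),('tray_floor',6),('ramp',0)]:
    for d in r.spot_point(t,sys.argv[5] if len(sys.argv)>5 else 'wrist'): print(t,d['at'],round(d['score'],2),np.round(ray(f,d['at'],z),1))
E
python3 ro.py 582.5 138.5 99.3 w7
```

```text
now [535.8  58.4 249.3] rot [-179.81    0.73    9.18] F [ 0.  -0.1 -2.9] t 11.85 open 0.502
deck_edge [223.3, 109.9] 0.79 [582.8 142.1 100. ]
tray_floor [133.6, 107.7] 0.79 [561.3 259.1   6. ]
ramp [194.2, 108.7] 0.91 [569.9 197.8   0. ]
```

View pics/w7o.png

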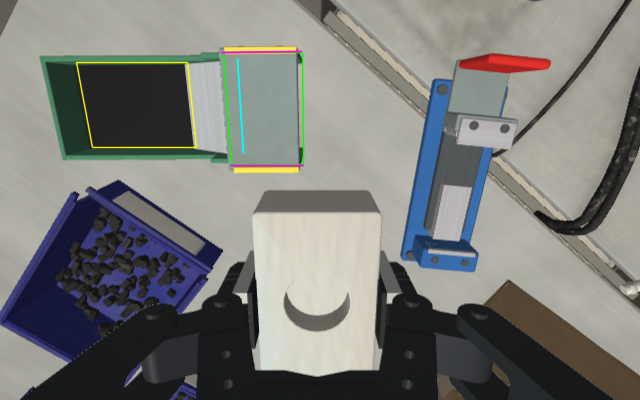

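```bash
python3 ro.py 583 141.5 99.3 w8
python3 - <<'E'
import cv2
a=cv2.imread('pics/w8o.png')[35:185,30:315]
cv2.imwrite('pics/w8c.png',cv2.resize(a,None,fx=2.8,fy=2.8,interpolation=cv2.INTER_CUBIC))
E
```

```text
now [536.   58.8 249.7] rot [-179.81    0.68    9.2 ] F [ 0.2  0.8 -2.4] t 12.05 open 0.506
deck_edge [222.1, 116.0] 0.75 [578.3 143.1 100. ]
deck_edge [134.9, 106.9] 0.7 [574.3 212.5 100. ]
tray_floor [138.0, 108.9] 0.72 [561.3 255.1   6. ]
ramp [193.7, 111.2] 0.88 [567.7 198.7   0. ]
```

View pics/w8c.png

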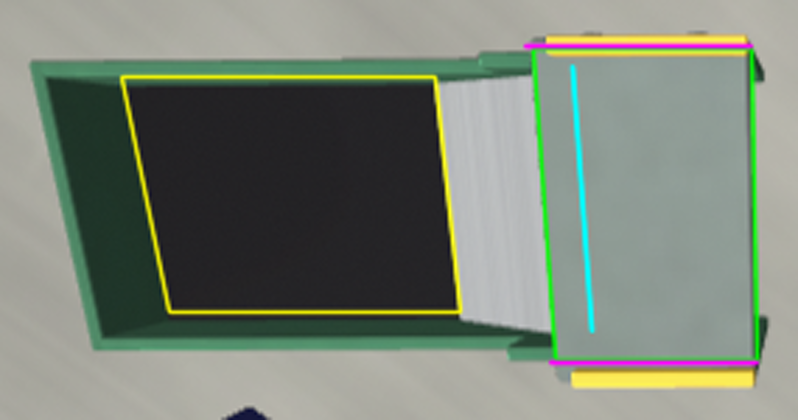

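```bash
python3 -c "
from h import *
plan((586,113.5,140,9.3),(586,113.5,101,9.3))"
```

```text
now [536.1  59.1 249.7] rot [-179.81    0.67    9.23] F [ 0.6  0.3 -3.1] t 12.2 open 0.507
(586, 113.5, 140, 9.3) -> [5.93, -4.53, 10.92] turn -0.1 dist 132
(586, 113.5, 101, 9.3) -> [5.98, -4.52, 14.82] turn -0.1 dist 166
```

>>> drive_tool:
  moves:
    - [1, [3, -2.3, 2], 0]
    - [1, [5.9, -4.5, 6], 0]
    - [1, [5.9, -4.5, 10], 0]
    - [1, [5.9, -4.5, 11], 0]
    - [1, [5.9, -4.5, 11], 0]
    - [1, [5.9, -4.5, 11], 0]

```text
clock: 12.95
eef_pos: [586.8, 113.0, 141.1]
tcp_rot: [-3.138, 0.009, 0.161]
contact_force: [-0.2, -0.2, -2.0]
opening: 0.509
```

```bash
python3 ro.py 581 141.2 99.3 w9; python3 ro.py 581 141.2 99.3 s9 side
python3 - <<'E'
from h import *
plan((586,113.5,101,9.3),(586,113.5,98,9.3))
a=cv2.imread('pics/s9o.png')[170:370,200:330]
cv2.imwrite('pics/s9c.png',cv2.resize(a,None,fx=3,fy=3,interpolation=cv2.INTER_CUBIC))
E
```

```text
now [586.8 113.  141.1] rot [-179.8     0.51    9.2 ] F [-0.2  0.3 -3.1] t 13.0 open 0.504
deck_edge [265.0, 235.2] 0.96 [579.8 141.4 100. ]
tray_floor [135.1, 193.3] 0.71 [558.3 259.1   6. ]
ramp [213.7, 191.4] 0.7 [568.3 197.4   0. ]
now [586.2 113.  140.2] rot [-179.81    0.59    9.22] F [ 0.5 -0.3 -2.1] t 13.2 open 0.505
deck_edge [276.6, 248.1] 0.69 [580.3 135.6 100. ]
tray_floor [259.5, 332.3] 0.86 [559.4 254.    6. ]
ramp [269.2, 310.8] 0.96 [572.3 195.8   0. ]
now [585.8 113.1 139.6] rot [-179.81    0.65    9.22] F [ 1.  -0.8 -2.1] t 13.35 open 0.507
(586, 113.5, 101, 9.3) -> [0.07, -0.03, 3.85] turn -0.1 dist 39
(586, 113.5, 98, 9.3) -> [0.07, -0.03, 4.15] turn -0.1 dist 42
```

View pics/w9o.png

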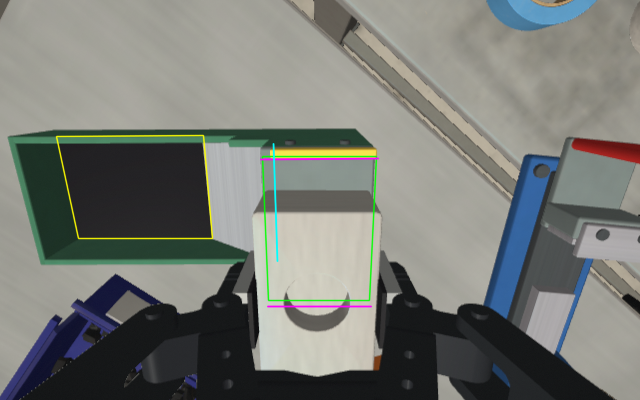

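View pics/s9c.png

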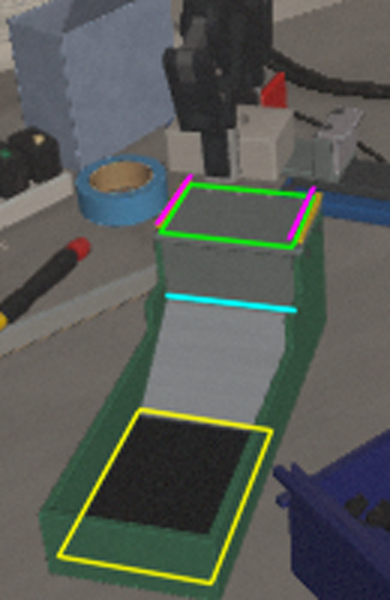

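>>> drive_tool:
  moves:
    - [1, [0, 0, 1.5], 0]
    - [1, [0, 0, 3], 0]
    - [1, [0, 0, 3.6], 0]
    - [1, [0, 0, 3.9], 0]
    - [1, [0, 0, 3.9], 0]
    - [1, [0, 0, 3.9], 0]

```text
clock: 14.1
eef_pos: [585.7, 113.2, 100.9]
tcp_rot: [-3.138, 0.011, 0.161]
contact_force: [-0.0, -0.1, -2.8]
opening: 0.504
```

>>> drive_tool:
  moves:
    - [1, [0, 0, 0.1], 0]
    - [1, [0, 0, 0.2], 0]
    - [1, [0, 0, 0.3], 0]
    - [1, [0, 0, 0.3], 0]

```text
clock: 14.6
eef_pos: [585.8, 113.2, 98.3]
tcp_rot: [-3.138, 0.01, 0.161]
contact_force: [-1.8, -0.3, 3.0]
opening: 0.506
```

Run:
```python
from h import *
plan()
f=cam('side');save(f,'s10')
a=cv2.imread('pics/s10.png')[170:270,230:350]
cv2.imwrite('pics/s10c.png',cv2.resize(a,None,fx=6,fy=6,interpolation=cv2.INTER_CUBIC))
```

```text
now [585.8 113.2  98.3] rot [-179.81    0.59    9.23] F [-1.8 -0.3  3. ] t 14.6 open 0.506
```

View pics/s10c.png

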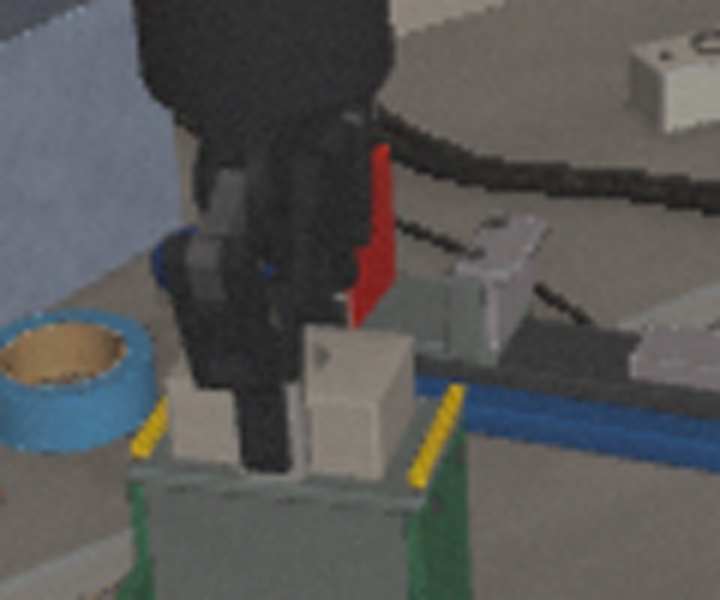

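>>> drive_tool:
  moves:
    - [0.4, [0, 0, 0], 0]
    - [0, [0, 0, 0], 0]
    - [0, [0, 0, 0], 0]
    - [0, [0, 0, -1], 0]
    - [0, [0, 0, -4], 0]
    - [0, [0, 0, -8], 0]
    - [0, [0, 0, -12], 0]
    - [0, [0, 0, -12], 0]
    - [0, [0, 0, -12], 0]

```text
clock: 15.78
eef_pos: [586.8, 113.0, 218.4]
tcp_rot: [-3.138, 0.01, 0.161]
contact_force: [-0.3, 1.0, 0.4]
opening: 0.997
```

```bash
python3 ro.py 581 141.2 99.3 w11
python3 - <<'E'
from h import *
f=cam('top');save(f,'t11')
a=cv2.imread('pics/t11.png')[150:260,140:350]
cv2.imwrite('pics/t11c.png',cv2.resize(a,None,fx=3.5,fy=3.5,interpolation=cv2.INTER_CUBIC))
E
```

```text
now [586.4 112.9 217.6] rot [-179.81    0.66    9.23] F [ 0.2 -0.1 -1. ] t 15.82 open 1.002
deck_edge [278.4, 198.2] 0.58 [578.1 141.9 100. ]
tray_floor [176.6, 169.3] 0.83 [562.2 254.8   6. ]
ramp [234.9, 168.9] 0.58 [570.8 197.2   0. ]
```

View pics/w11o.png

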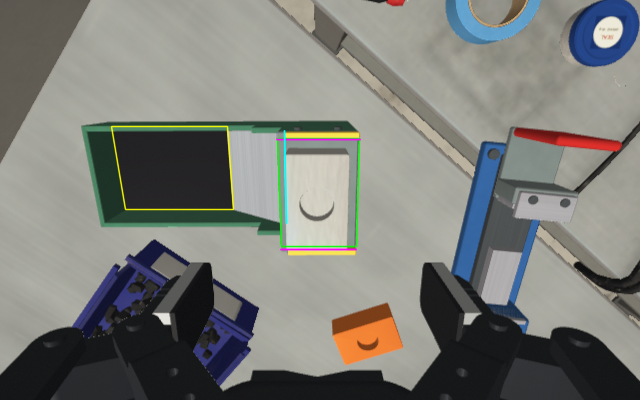

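```bash
python3 -c "
from h import *
plan((593.4,65,190,9.3),(593.4,65,109,9.3))"
```

```text
now [586.5 112.9 217.3] rot [-179.81    0.69    9.23] F [ 0.1 -0.6  0.6] t 16.02 open 1.0
(593.4, 65, 190, 9.3) -> [-0.06, 4.85, 2.71] turn -0.1 dist 56
(593.4, 65, 109, 9.3) -> [0.04, 4.88, 10.81] turn -0.1 dist 119
```

>>> drive_tool:
  moves:
    - [1, [0, 3, 0], 0]
    - [1, [0, 4.8, 0], 0]
    - [1, [0, 4.8, 0], 0]
    - [1, [0, 4.8, 3], 0]
    - [1, [0, 4.8, 7], 0]
    - [1, [0, 4.8, 10], 0]
    - [1, [0, 4.8, 10.8], 0]
    - [1, [0, 4.8, 10.8], 0]
    - [1, [0, 4.8, 10.8], 0]

```text
clock: 17.15
eef_pos: [593.8, 66.0, 110.5]
tcp_rot: [-3.138, 0.01, 0.161]
contact_force: [-0.2, 0.2, -0.2]
opening: 0.0
```

Run:
```python
from h import *
plan()
f=cam('wrist');save(f,'w12')
```

```text
now [593.8  66.  110.5] rot [-179.81    0.58    9.23] F [-0.2  0.2 -0.2] t 17.15 open 0.0
```

View pics/w12.png

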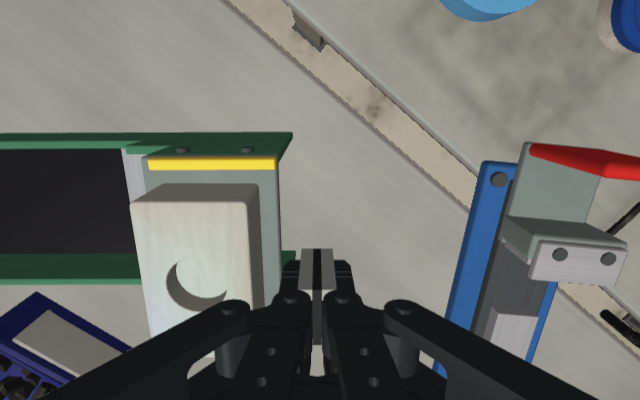

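>>> drive_tool:
  moves:
    - [1, [0, -0.4, 0], 0]
    - [1, [0, -0.7, 0], 0]
    - [1, [0, -0.9, 0], 0]
    - [1, [0, -1.1, 0], 0]
    - [1, [0, -1.3, 0], 0]
    - [1, [0, -1.5, 0], 0]
    - [1, [0, -1.7, 0], 0]
    - [1, [0, -1.9, 0], 0]
    - [1, [0, -2.1, 0], 0]
    - [1, [0, -2.3, 0], 0]

```text
clock: 18.45
eef_pos: [590.1, 88.7, 110.6]
tcp_rot: [-3.138, 0.01, 0.161]
contact_force: [-0.2, -0.9, -1.3]
opening: 0.002
```

Run:
```python
from h import *
plan()
f=cam('wrist');save(f,'w13')
```

```text
now [590.1  88.7 110.6] rot [-179.81    0.57    9.22] F [-0.2 -0.9 -1.3] t 18.45 open 0.002
```

View pics/w13.png

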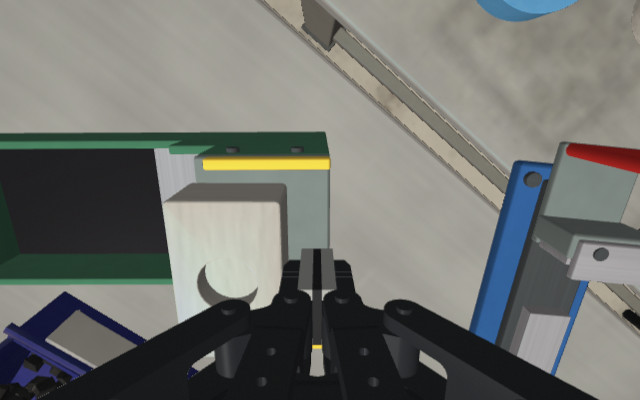

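>>> drive_tool:
  moves:
    - [1, [0, -0.2, 0], 0]
    - [1, [0, -0.4, 0], 0]
    - [1, [0, -0.6, 0], 0]
    - [1, [0, -0.8, 0], 0]
    - [1, [0, -1, 0], 0]
    - [1, [0, -1.1, 0], 0]
    - [1, [0, -1.2, 0], 0]
    - [1, [0, -1.3, 0], 0]
    - [1, [0, -1.3, 0], 0]

```text
clock: 19.62
eef_pos: [588.0, 101.8, 110.7]
tcp_rot: [-3.138, 0.01, 0.161]
contact_force: [-0.3, -1.9, 1.9]
opening: -0.002
```

Run:
```python
from h import *
plan()
f=cam('wrist');save(f,'w14')
f=cam('side');save(f,'s14')
a=cv2.imread('pics/s14.png')[170:350,210:350]
cv2.imwrite('pics/s14c.png',cv2.resize(a,None,fx=3.3,fy=3.3,interpolation=cv2.INTER_CUBIC))
```

```text
now [588.  101.8 110.7] rot [-179.8     0.56    9.23] F [-0.3 -1.9  1.9] t 19.62 open -0.002
```

View pics/w14.png

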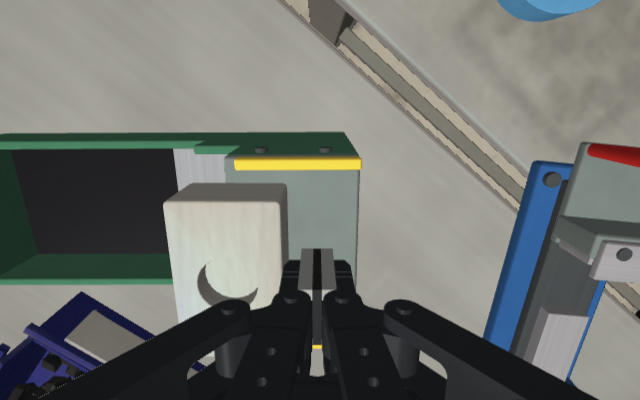

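View pics/s14c.png

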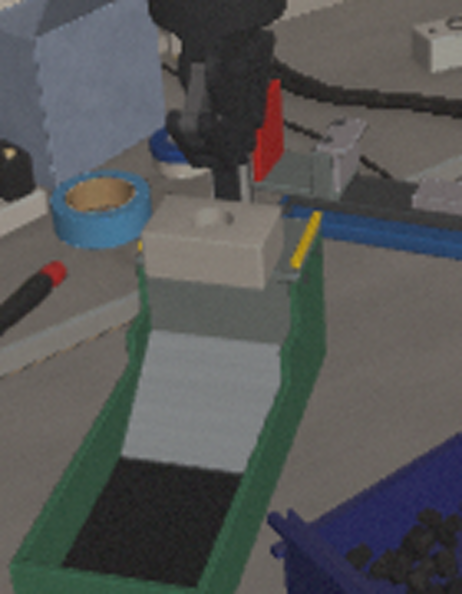

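>>> drive_tool:
  moves:
    - [1, [0, -0.1, 0], 0]
    - [1, [0, -0.2, 0], 0]
    - [1, [0, -0.3, 0], 0]
    - [1, [0, -0.4, 0], 0]
    - [1, [0, -0.4, 0], 0]

```text
clock: 20.35
eef_pos: [587.2, 106.0, 110.5]
tcp_rot: [-3.138, 0.01, 0.161]
contact_force: [1.7, -1.0, 0.6]
opening: -0.003
```

```bash
cat > sv.py <<'E'
from h import *
import sys
n=sys.argv[1]
plan()
f=cam('side');save(f,'s'+n)
a=cv2.imread(f'pics/s{n}.png')[170:350,210:350]
cv2.imwrite(f'pics/s{n}c.png',cv2.resize(a,None,fx=3.3,fy=3.3,interpolation=cv2.INTER_CUBIC))
E
python3 sv.py 15
```

```text
now [587.2 106.  110.5] rot [-179.78    0.57    9.22] F [ 1.7 -1.   0.6] t 20.35 open -0.003
```

View pics/s15c.png

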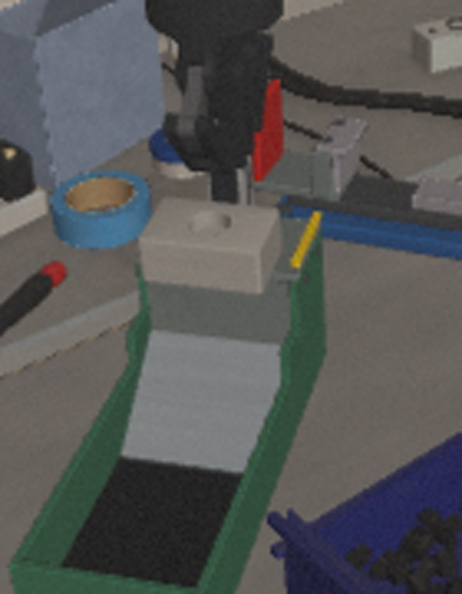

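>>> drive_tool:
  moves:
    - [1, [0, -0.1, 0], 0]
    - [1, [0, -0.2, 0], 0]
    - [1, [0, -0.3, 0], 0]
    - [1, [0, -0.3, 0], 0]

```text
clock: 20.9
eef_pos: [586.7, 109.1, 110.5]
tcp_rot: [-3.138, 0.01, 0.161]
contact_force: [0.8, -0.0, 1.2]
opening: 0.001
```

```bash
python3 sv.py 16
```

```text
now [586.7 109.1 110.5] rot [-179.78    0.58    9.24] F [ 0.8 -0.   1.2] t 20.9 open 0.001
```

View pics/s16c.png

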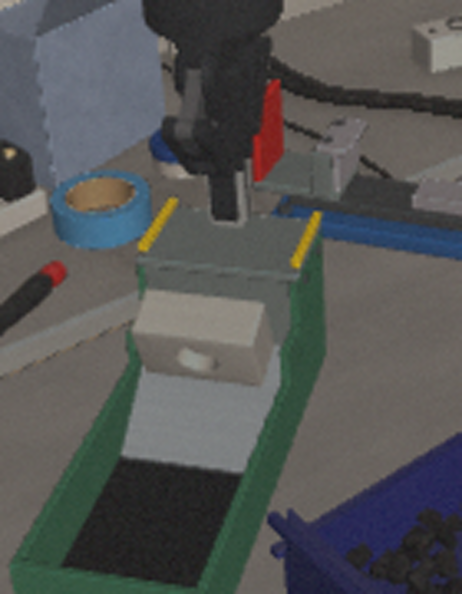

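>>> drive_tool:
  moves:
    - [1, [0, 0, 0], 0]
    - [1, [0, 0, 0], 0]
    - [1, [0, 1, -1], 0]
    - [1, [0, 2, -4], 0]
    - [1, [0, 3, -8], 0]
    - [1, [0, 3, -12], 0]
    - [1, [0, 3, -14], 0]
    - [1, [0, 3, -14], 0]
    - [1, [0, 3, -14], 0]

```text
clock: 22.08
eef_pos: [592.5, 78.7, 249.6]
tcp_rot: [-3.138, 0.011, 0.161]
contact_force: [-0.5, -0.5, -0.7]
opening: 0.003
```

```bash
python3 sv.py 17; python3 -c "
from h import *
f=cam('wrist');save(f,'w17')
f=cam('top');save(f,'t17')
for d in r.spot_point('nest','top'): print(d, ray(f,d['at'],34))"
```

```text
now [592.5  78.7 249.6] rot [-179.78    0.64    9.22] F [-0.5 -0.5 -0.7] t 22.07 open 0.003
{'at': [188.7, 206.6], 'score': 0.67} [563.36824035 243.39800766  34.        ]
{'at': [277.0, 271.4], 'score': 0.59} [399.58433234  29.24625714  34.        ]
```

View pics/s17c.png

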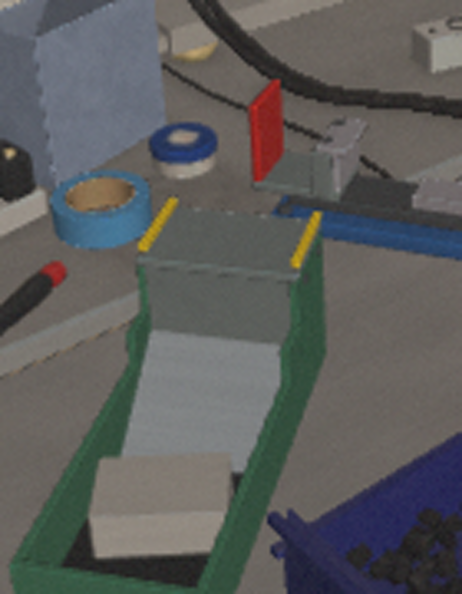

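View pics/w17.png

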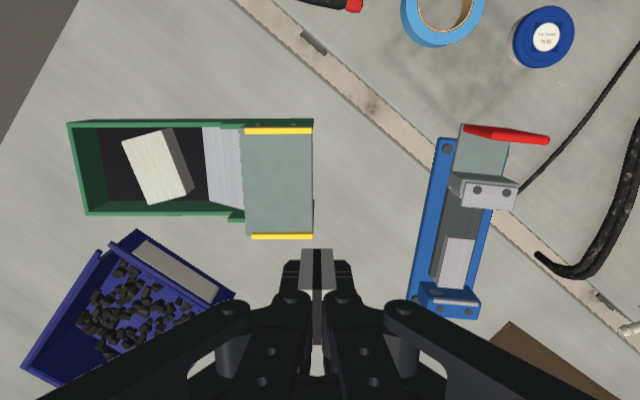

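View pics/t17.png

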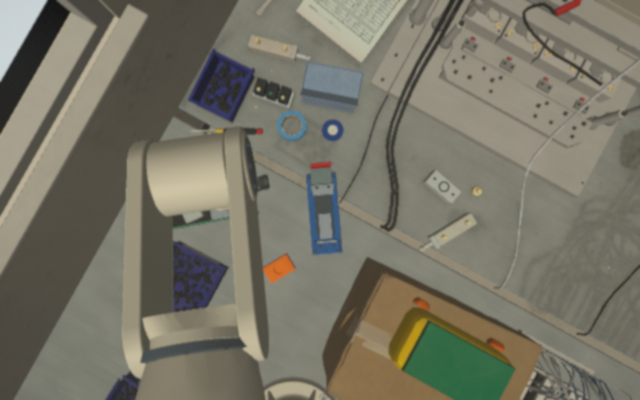

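Run:
```python
from h import *
f=cam('wrist');save(f,'w18')
a=cv2.imread('pics/w18.png')[110:230,60:240]
cv2.imwrite('pics/w18c.png',cv2.resize(a,None,fx=4.4,fy=4.4,interpolation=cv2.INTER_CUBIC))
hsv=cv2.cvtColor(f['color'],cv2.COLOR_RGB2HSV);m=((hsv[...,2]>185)*255).astype(np.uint8);M=np.zeros_like(m);M[125:210,115:200]=m[125:210,115:200]
c=max(cv2.findContours(M,0,2)[0],key=cv2.contourArea)
w=np.array([ray(f,p[0],34)[:2] for p in c],np.float32);R=cv2.minAreaRect(w);print(R)
y=np.radians(99.3);d=np.array(R[0])-[581,141.2];print('ramp x rel origin',d@[np.cos(y),np.sin(y)]-55)
B=cv2.boxPoints(R);print((B-[581,141.2])@[np.cos(y),np.sin(y)]-55,(B-[581,141.2])@[-np.sin(y),np.cos(y)])
plan()
```

```text
((563.6774291992188, 244.90956115722656), (68.53705596923828, 42.868412017822266), 24.27055549621582)
ramp x rel origin 50.145766906790186
[62.00014289 20.58673504 38.29139092 79.70478371] [ 38.97733971  27.90349733 -38.30730641 -27.23346156]
now [592.6  79.1 249.4] rot [-179.78    0.67    9.24] F [0.2 0.1 0.4] t 22.32 open -0.001
```

View pics/w18c.png

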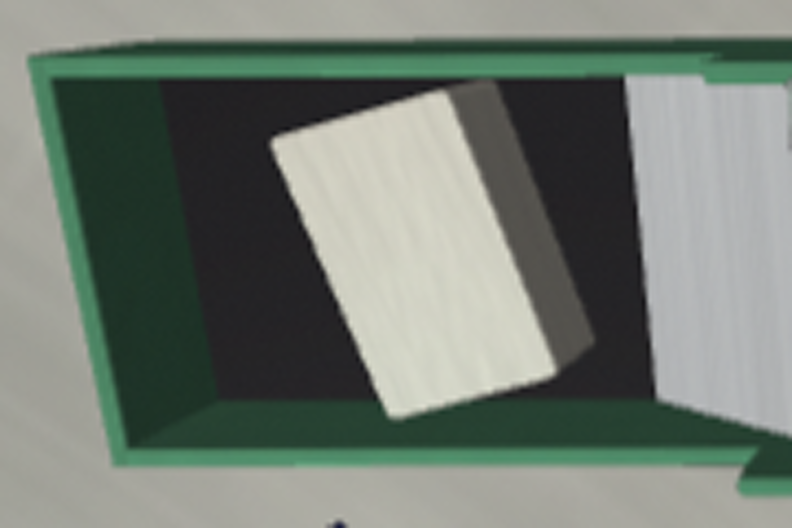

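```bash
python3 -c "
from h import *
print(r.sign_off())"
```

```text
the job is handed in; nothing more can be done
None
```

The job is done and handed in at about 22 s. The milled block lies flat in the tray, bore down, and the vise jaw is open.

**What I did:**
- **Jaw:** I pushed the red plate about 45 mm, until it stopped moving and the force rose to about 19 N.
- **Placing the block:** I lifted the block across its 44 mm sides and set it bore up on the deck, long side along the edge, then let go.
- **Tipping it:** I pushed slowly from behind with shut fingers until it tipped over the edge by itself, then withdrew the arm.

**Last checks:**
- **Block in the tray:** The wrist image shows the bore-free underside as the top face. It measures 68.5 x 42.9 mm at the height of a flat block (z 34), against a nominal 70 x 44 mm. It sits about 19° askew and entirely on the tray floor.
- **Jaw:** It is still open in the last wrist, side and top pictures.
- **Loose things:** The tape roll, grease tin, air cylinder and orange look-alike show no change by eye. The screwdriver was partly hidden by the arm in the last top picture, but what shows of it is unmoved.
- **Robot:** The arm stands clear with a contact force near 0 N.

**Disagreements:**
- The side camera's deck edge was up to about 6 mm off the wrist camera's, so I used the wrist's.
- The tool kept a tilt of about 0.6° after the jaw push, with no visible effect.

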